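# Line up the bench bottles by height in the rack

## Task

Tidy the three bottles and the vial standing at the front of the bench into the white four-bay rack, one upright in each bay, in order of height: the tallest at the end with the yellow tag, stepping down to the shortest at the end with the blue tag. Do not knock any of them over, and leave the timer, tape roll and stapler where they are.

Things in the scene. Friction and masses are not known exactly. Their poses are not given: they have to be found in the camera images.
- green_cap_bottle: Tallest: white cylindrical bottle with a ring of green on its label and a green screw cap; 126 mm high, body 50 mm in diameter up to z = 110 mm, cap 28 mm in diameter. Loose, upright, about 0.12 kg. Origin: centre of the underside; z up.
- brown_bottle: Second tallest: brown (amber) bottle with a white screw cap and a pale label; 105 mm high, body 46 mm in diameter up to about z = 85 mm, cap 28 mm in diameter. Loose, upright, about 0.09 kg. Origin: centre of the underside; z up. (Another such brown bottle standing far back near the wall is not part of the job.)
- black_cap_bottle: Third tallest: small white bottle with a black screw cap; 89 mm high, body 38 mm in diameter up to about z = 68 mm, cap 25 mm in diameter. Loose, upright, about 0.05 kg. Origin: centre of the underside; z up.
- vial: Shortest: small white vial with a wide green flip cap; 62 mm high, body 30 mm in diameter up to z = 52 mm, cap above it 34 mm in diameter. Loose, upright, about 0.03 kg. Origin: centre of the underside; z up.
- rack: Low white open tray with four square bays in one row, fixed to the worktop; 76 mm (its x) by 289 mm (its y) by 16 mm high. Walls and dividers are 5 mm thick and 16 mm high, each bay is 66 x 66 mm inside, with a flat floor 5 mm above the worktop and a grey disc in its middle. Origin: centre of the underside; the row of bays runs along its y axis, bay centres at x = 0 and y = -106.5, -35.5, +35.5 and +106.5 mm in its frame; z up.
- yellow_tag: Yellow block 50 x 12 x 24 mm high, fixed against one short end of the rack (its centre 150.5 mm from the rack's centre, along the rack's +y or -y): marks the end for the tallest. Origin: centre of the underside.
- blue_tag: Blue block, same size, fixed at the opposite short end of the rack: marks the end for the shortest. Origin: centre of the underside.
- timer: White laboratory timer lying flat, 64 x 64 x 20 mm, loose; to be left alone. Origin: centre of the underside.
- tape_roll: Roll of beige tape lying flat, 72 mm in diameter, 19 mm high, loose; to be left alone. Origin: centre of the underside.
- stapler: Red and black stapler, 30 x 105 x 34 mm high, loose; to be left alone. Origin: centre of the underside.
There are look-alikes about, which are no part of the job. What is shaped like the black_cap_bottle but pink or purple is not meant. Leave any turquoise look-alike of the green_cap_bottle alone.

How it is judged:
By the outcome, as a careful person would: the job done as asked, in the order asked, and still so for the second after the job is handed in, with the robot touching nothing.
It also fails if it takes over 102 s, if anything falls off the work surface, if the arm or the gripper's body presses on something with over 40 N, if the wrist force passes 120 N, or if a joint passes its speed limit or range.

## Robot

A 7-joint arm with a two-finger parallel gripper is mounted at the origin on a cart in front of the work surface, level with it; the furniture and walls round the work are solid. World frame = base frame: x ahead of the robot, y to its left, z up, the work surface at z = 0. Lengths are in m, angles in rad, forces in N, time in s.
With the tool pointing down it reaches from about 0.4 to 0.9 m from the base axis. Payload 5.5 kg.
Tool frame: the origin (TCP) lies midway between the tips of the shut fingers; the grasp point (between the pads) lies 19 mm behind it (manip.grip_depth is the distance from the TCP to the grasp point, in m); z points along the fingers, y is the line along which they close (so a half turn about z gives the same grasp; the last joint's range is limited). The gripper opens to 92 mm and grips with 3 to 60 N. Pads are 19 mm wide; open, the fingers measure 130 mm over their backs; the gripper's body (75 mm by 190 mm) begins 47 mm behind the grasp point.
Start: joints at [1.591, 0.501, -0.427, 1.55, 0.221, 1.138, -0.21], TCP at [0.156, -0.631, 0.227] pointing down, gripper open.
Joint ranges: [-2.88, 2.88], [-0.31, 2.03], [-1.54, 1.56], [0.2, 2.42], [-1.41, 4.55], [0.19, 2.02], [-2.57, 2.57]. Speed limits (rad/s): [2.57, 2.57, 3.14, 3.14, 3.14, 3.14, 3.14].

## Interface

Orientations are given as a unit quaternion [x, y, z, w].
In Python, from bench import manip, effector, viewer gives the robot as it stands. Calls block until the motion is done:
- manip.move_pose(position, orientation): joint-space move of the TCP to a pose.
- manip.servo_line(position, ori=None, vel=0.15): straight line of the TCP; ori=None keeps the orientation; vel is the mean speed in m/s.
- manip.movej(angles): joint-space move.
- effector.open_jaws() and effector.close(f_grip=None): open the fingers fully, or close them until they stop; f_grip is the grip in N (None keeps the last).
- manip.sleep(seconds).
- manip.solve_ik(position, orientation): joint angles nearest the present ones, or None.
- viewer.get_image(name): name is "scene" or "top"; returns the picture (420x560x3 uint8, red, green, blue); there is no depth.
- viewer.get_calibration(name): a dict with "vfov" (degrees; the focal length in pixels is half the picture's height over the tangent of half this angle, whatever the lens; pixels are square), "cx", "cy" (the principal point, pixels), "dist_coeffs" ([k1, k2, p1, p2, k3] as OpenCV has them; the pictures are not rectified), "eye" and "attitude" of the camera in the world. Camera axes: x right, y down, z forward; pixel columns grow to the right and rows downward; lengths in m; the calibration is good to about 2 mm. A picture is of the moment at which its call begins. get_calibration takes no time and is no camera call.
A pose or a line that the arm cannot do raises manip.PlanningError and nothing moves.
- manip.hand_in(): hands the job in; it is judged then, once.
Readings, each from a call of its own:
- manip.current_clock(): time.
- manip.current_q(): joint angles.
- manip.current_joint_velocities(): joint speeds.
- manip.current_tau(): joint torques, N m.
- manip.current_tool_pos(): TCP position.
- manip.current_tcp_rot(): TCP orientation.
- manip.current_force(): force on the tool from outside, world axes, zero at the start.
- manip.current_wrist_torque(): the same for the moment, N m.
- manip.current_finger_gap(): finger opening in m.
- manip.current_gripper_force(): force on a finger pad.
Only numpy, scipy, OpenCV 4.12 (cv2) and the standard library are available. Lean on these libraries where they do the work, as an engineer would, in place of code of your own. Each camera call takes 0.05 s, during which the arm holds its last target. There are 200 camera calls.

## Working session

There is one attempt and no reset: what is moved stays moved. The work goes in short steps, each a Python script; the robot and the scene stay as the last script left them, time stands still between calls to the robot, and variables do not carry over. Pictures are saved under pics/ and viewed, at most 14 in all, crops included, and the job is handed in when it is done.

```bash
mkdir -p pics; ls
python3 - <<'E'
from bench import manip, effector, viewer
import cv2
for n in("scene","top"):
    im=viewer.get_image(n); cv2.imwrite(f"pics/{n}0.png",cv2.cvtColor(im,cv2.COLOR_RGB2BGR)); print(viewer.get_calibration(n))
print(manip.current_clock(),manip.current_tcp_rot())
E
```

```text
pics
{'vfov': 52.5038329835823, 'cx': 276.5333453679573, 'cy': 207.32980265440025, 'dist_coeffs': array([-0.0443663,  0.       ,  0.       ,  0.       ,  0.       ]), 'eye': array([-0.28891593,  0.72788542,  0.63179049]), 'attitude': array([-0.32573606,  0.79496915, -0.46966172,  0.20331733])}
{'vfov': 49.36445876139839, 'cx': 282.0648316527514, 'cy': 209.28179488711945, 'dist_coeffs': array([-0.03937109,  0.        ,  0.        ,  0.        ,  0.        ]), 'eye': array([ 0.41545092, -0.05422321,  1.20128007]), 'attitude': array([-0.69652865,  0.71650171, -0.03035804,  0.02348451])}
0.1 [ 9.92639020e-01  1.21107266e-01 -9.42638827e-05 -8.93324556e-04]
```

View pics/scene0.png

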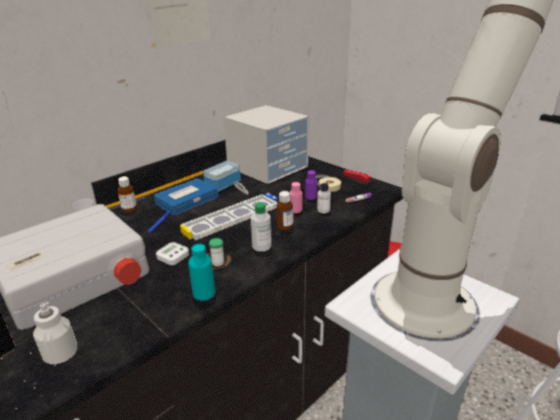

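View pics/top0.png

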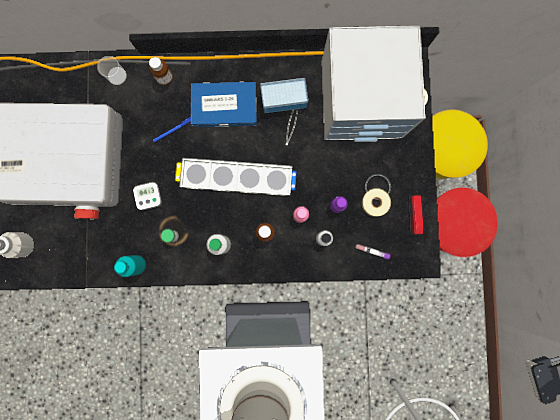

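Scene: the top view shows candidates as follows.
- **Green caps:** (217,244) on white body and (170,236), the small vial. The turquoise look-alike is at (128,266).
- **Brown:** front (264,231). The far one at (160,70) is not meant.
- **Small bottle:** black cap (324,238). Pink (302,214) and purple (338,204) are not meant.
- **Rack:** centre (237,177), with the yellow tag on the left and blue on the right.

```bash
cat > h.py <<'E'
import numpy as np, cv2
from scipy.spatial.transform import Rotation as R
from bench import manip, effector, viewer
def cal(n):
    c=viewer.get_calibration(n); f=210/np.tan(np.radians(c["vfov"]/2))
    return c,np.array([[f,0,c["cx"]],[0,f,c["cy"]],[0,0,1]])
def ray(n,px,z):
    c,K=cal(n); u=cv2.undistortPoints(np.array(px,float).reshape(-1,1,2),K,c["dist_coeffs"]).reshape(-1,2)
    d=R.from_quat(c["attitude"]).apply(np.c_[u,np.ones(len(u))]); return c["eye"]+d*((z-c["eye"][2])/d[:,2])[:,None]
def proj(n,P):
    c,K=cal(n); r=R.from_quat(c["attitude"]).inv(); p=r.apply(np.atleast_2d(P)-c["eye"])
    return cv2.projectPoints(p,np.zeros(3),np.zeros(3),K,c["dist_coeffs"])[0].reshape(-1,2)
def blob(im,win,lo,hi,show=False):
    x0,y0,x1,y1=win; h=cv2.cvtColor(im[y0:y1,x0:x1],cv2.COLOR_RGB2HSV)
    m=cv2.inRange(h,lo,hi); n,l,s,c=cv2.connectedComponentsWithStats(m); k=1+np.argmax(s[1:,4])
    return c[k]+[x0,y0],s[k,4],(l==k).astype(np.uint8)
def Q(a): # tool down, closing axis y at world angle a from +x
    y=np.array([np.cos(a),np.sin(a),0]); z=np.array([0,0,-1.]); return R.from_matrix(np.c_[np.cross(y,z),y,z]).as_quat()
H=dict(green=.126,brown=.105,black=.089,vial=.062)
E
python3 - <<'E'
from h import *
im=viewer.get_image("top"); cv2.imwrite("pics/crop1.png",cv2.resize(cv2.cvtColor(im[150:290,110:390],cv2.COLOR_RGB2BGR),(800,400),interpolation=cv2.INTER_CUBIC))
sc=viewer.get_image("scene"); cv2.imwrite("pics/crop2.png",cv2.resize(cv2.cvtColor(sc[160:310,150:360],cv2.COLOR_RGB2BGR),(800,571),interpolation=cv2.INTER_CUBIC))
W=dict(green=((203,230,235,260),(40,80,40),(85,255,255)),brown=((250,218,280,245),(0,0,170),(180,70,255)),
 black=((312,226,336,250),(0,0,0),(180,255,60)),vial=((158,224,185,250),(40,80,40),(85,255,255)))
for k,(w,lo,hi) in W.items():
    c,a,_=blob(im,w,lo,hi); p=ray("top",c,H[k]-.003)[0]
    print(k,c.round(1),a,p.round(4),np.hypot(*p[:2]).round(3),"scene px",proj("scene",p).round(1))
for nm,w,lo,hi in(("yel",(165,150,200,200),(20,120,100),(35,255,255)),("blu",(280,160,305,200),(100,120,60),(125,255,255))):
    c,a,_=blob(im,w,lo,hi); print(nm,c,a,ray("top",c,.022)[0].round(4))
c,a,m=blob(im,(172,150,302,203),(0,0,110),(180,60,255))
cn=max(cv2.findContours(m,0,2)[0],key=cv2.contourArea).reshape(-1,2)+[172,150]
g=ray("top",cn,.016)[:,:2].astype(np.float32); print("rack",cv2.minAreaRect(g))
for x in(.33,.36,.40,.5):
  for y in(.2,.11,0,-.16):
    print(x,y,[manip.solve_ik([x,y,z],Q(a)) is not None for a in(0,np.pi/2) for z in(.03,.07,.2)])
E
```

```text
green [214.6 244. ] 106 [0.4201 0.0951 0.123 ] 0.431 scene px [[259.7 205.8]]
brown [264.3 231.3] 115 [ 0.4474 -0.022   0.102 ] 0.448 scene px [[284.3 194.7]]
black [323.3 237.4] 349 [ 0.4288 -0.1648  0.086 ] 0.459 scene px [[322.5 185.6]]
vial [167.3 235.1] 149 [0.4459 0.2218 0.059 ] 0.498 scene px [[215.8 243.1]]
yel [177.56451613 173.38709677] 62 [0.6066 0.2025 0.022 ]
blu [293.48611111 180.18055556] 72 [ 0.5804 -0.0989  0.022 ]
rack ((0.5953623652458191, 0.047397904098033905), (0.29986366629600525, 0.08006603270769119), 84.063232421875)
0.33 0.2 [True, True, True, True, True, True]
0.33 0.11 [True, True, True, True, True, True]
0.33 0 [False, True, True, False, True, True]
0.33 -0.16 [True, True, True, True, True, True]
0.36 0.2 [True, True, True, True, True, True]
0.36 0.11 [True, True, True, True, True, True]
0.36 0 [True, True, True, True, True, True]
0.36 -0.16 [True, True, True, True, True, True]
0.4 0.2 [True, True, True, True, True, True]
0.4 0.11 [True, True, True, True, True, True]
0.4 0 [True, True, True, True, True, True]
0.4 -0.16 [True, True, True, True, True, True]
0.5 0.2 [True, True, True, True, True, True]
0.5 0.11 [True, True, True, True, True, True]
0.5 0 [True, True, True, True, True, True]
0.5 -0.16 [True, True, True, True, True, True]
```

View pics/crop1.png

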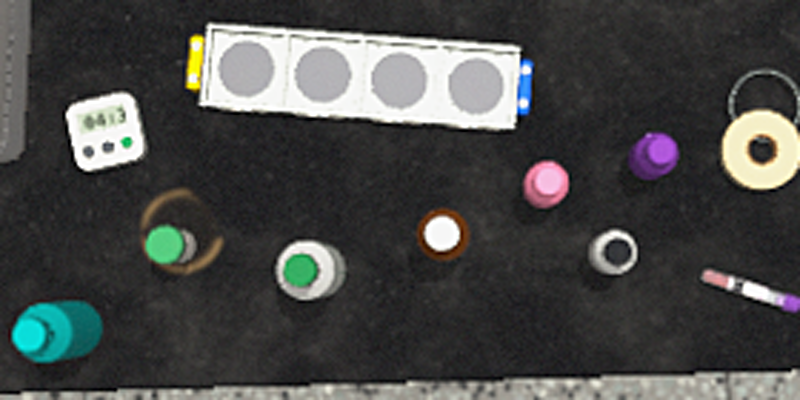

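View pics/crop2.png

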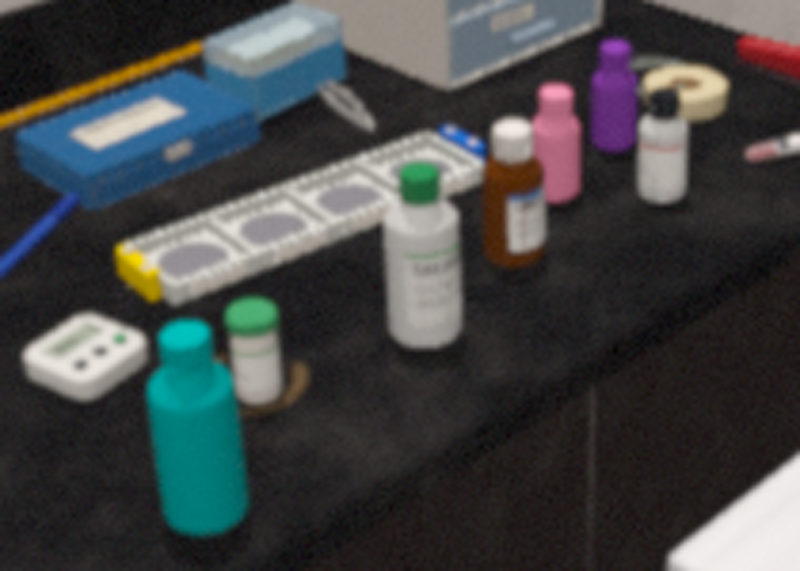

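The crops confirm the choices: white body with green cap at (217,244), vial with wide flip cap at (168,235), front brown at (264,231) and black cap at (326,238). The brown ring near the vial is a flat stain. Scene reprojections agree, except for black, whose mask leaked into the bench, so I'll redo that one. Bay centres will come from the grey discs.

```bash
cat >> h.py <<'E'
GZ=dict(green=.090,brown=.068,black=.050,vial=.035); DIA=dict(green=.050,brown=.046,black=.038,vial=.030)
def grasp(k,xy,a,hi=.21):
    q=Q(a); z=GZ[k]-manip.grip_depth
    manip.move_pose([*xy,hi],q); manip.servo_line([*xy,z],vel=.15)
    effector.close(f_grip=15); g=manip.current_finger_gap(); print(k,"gap",round(g,4),"F",manip.current_gripper_force(),"t",manip.current_clock())
    if abs(g-DIA[k])>.005: raise SystemExit("bad grasp")
    manip.servo_line([*xy,z+.15],vel=.2)
def place(k,xy,a):
    q=Q(a); z=GZ[k]-manip.grip_depth
    manip.servo_line([*xy,z+.15],ori=q,vel=.2); manip.servo_line([*xy,z+.03],vel=.2); manip.servo_line([*xy,z+.006],vel=.05)
    print("gap",manip.current_finger_gap(),"F",manip.current_force().round(1),manip.current_tool_pos().round(4))
    effector.open_jaws(); manip.servo_line([*xy,max(z+.12,.2)],vel=.2); print("t",manip.current_clock())
E
python3 - <<'E'
from h import *
im=viewer.get_image("top")
D=[]
for x,y in((196,174),(223,176),(250,178),(276,180)):
    h=cv2.cvtColor(im,cv2.COLOR_RGB2HSV)
    c,a,_=blob(im,(x-12,y-13,x+13,y+14),(0,0,110),(180,70,195)); D.append(ray("top",c,.005)[0,:2]); print(c.round(1),a,D[-1].round(4))
D=np.array(D); print("spacing",np.linalg.norm(np.diff(D,axis=0),axis=1),"centre",D.mean(0), "ends",np.linalg.norm(D[0]-D[3]))
g=cv2.cvtColor(im[232:247,319:334],cv2.COLOR_RGB2GRAY); print(g)
E
```

```text
[195.7 173.6] 287 [0.6073 0.1581]
[222.4 175.6] 287 [0.6001 0.0877]
[249.2 177.7] 287 [0.5926 0.0172]
[276.1 179.8] 287 [ 0.5851 -0.0536]
spacing [0.07082935 0.07089693 0.07112048] centre [0.59625497 0.05234923] ends 0.21284653592900296
[[ 78 135 208 238 239 241 238 240 246 255 225 109  30  28  38]
 [158 219 239 238 237 194 125 130 160 217 252 223 115  18  30]
 [202 233 233 198  94  29  35  35  29  48 135 228 207  35  31]
 [229 230 193  95  38  44  55  51  50  47  30 172 212 112  31]
 [228 208 128  23  47  52  55  56  54  53  46  97 183 173  21]
 [224 189 104  41  51  55  52  55  60  59  52  30 185 205  37]
 [198 142  73  38  54  58  55  58  58  58  48  33 182 200  37]
 [197 148  88  29  50  51  59  62  55  59  47  54 182 195  31]
 [193 172 140  44  44  52  58  56  54  47  43 106 198 180  21]
 [169 171 156 108  59  41  45  50  50  48  93 165 175 114  26]
 [142 169 174 169 132  80  68  58  89 120 191 233 164  34  34]
 [114 150 168 169 176 163 134 119 176 228 220 166  58  27  39]
 [ 82 110 145 161 168 172 172 172 184 195 153  56  32  41  46]
 [ 28  57  79 108 142 157 151 167 148  64  39  37  44  46  46]
 [ 34  21  17  18  26  30  24  27  40  42  47  46  49  52  45]]
```

Disc spacings are 71 mm as specified. First pick: the green-cap bottle.

```bash
cat >> h.py <<'E'
BAY=dict(zip(("green","brown","black","vial"),np.array([[.6073,.1581],[.6001,.0876],[.5926,.0170],[.5851,-.0536]])))
POS=dict(green=(.4201,.0951),brown=(.4474,-.022),vial=(.4459,.2218),black=tuple(ray("top",[325.8,238.0],.086)[0,:2]))
A=np.radians(-6)
E
python3 - <<'E'
from h import *
print(POS["black"],proj("scene",[*POS["black"],.086]))
a=min((A,A+np.pi),key=lambda a:(lambda s:9 if s is None else np.abs(s-manip.current_q()).max())(manip.solve_ik([*POS["green"],.25],Q(a))))
print(a,manip.solve_ik([*POS["green"],.25],Q(a)))
manip.move_pose([*POS["green"],.25],Q(a)); print(manip.current_clock(),manip.current_q().round(2))
grasp("green",POS["green"],a)
im=viewer.get_image("scene"); cv2.imwrite("pics/g1.png",cv2.cvtColor(im,cv2.COLOR_RGB2BGR))
E
```

```text
(np.float64(0.4271857097465415), np.float64(-0.17093560697279372)) [[324.2742242  185.15067322]]
-0.10471975511965978 [ 0.74264468  0.13728303 -1.08947834  2.0272504   0.1399257   1.05469827
 -0.51705846]
2.975 [ 0.74  0.14 -1.09  2.03  0.14  1.05 -0.52]
green gap 0.0498 F 14.99419704079628 t 5.0667
```

View pics/g1.png

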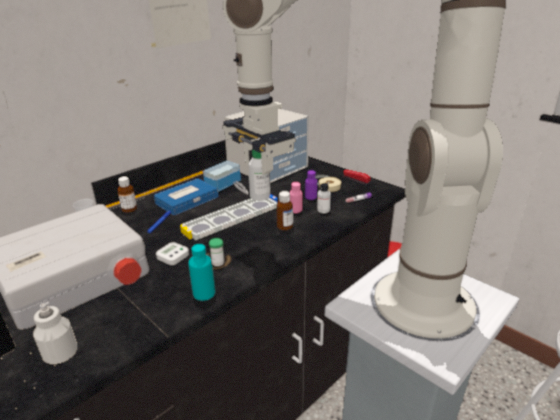

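The bottle is held upright at (260,178). Next I place it and check.

Run:
```python
from h import *
place("green",BAY["green"],A)
grasp("brown",POS["brown"],A); 
im=viewer.get_image("top"); cv2.imwrite("pics/t2.png",cv2.cvtColor(im,cv2.COLOR_RGB2BGR))
```

```text
gap 0.04969607399507998 F [ 0.3 -0.7 -1. ] [0.6071 0.1582 0.0769]
t 10.15
brown gap 0.046 F 14.988880902528763 t 13.1083
```

View pics/t2.png

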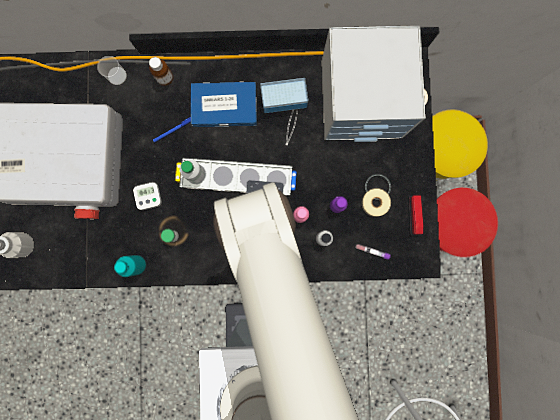

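The green-cap bottle stands in the yellow-end bay at (188,167), and the brown one is held. Next: place brown and pick the black-cap bottle.

Run:
```python
from h import *
place("brown",BAY["brown"],A)
grasp("black",POS["black"],A)
place("black",BAY["black"],A)
grasp("vial",POS["vial"],A,hi=.24)
im=viewer.get_image("top"); cv2.imwrite("pics/t3.png",cv2.cvtColor(im,cv2.COLOR_RGB2BGR))
```

```text
gap 0.045969188016217216 F [-0.2 -0.3  0.1] [0.5999 0.0878 0.055 ]
t 18.3
black gap 0.0379 F 14.999554753303528 t 21.7083
gap 0.03780382611241246 F [-0.  -0.6 -0.1] [0.5924 0.0171 0.0369]
t 27.35
vial gap 0.033 F 14.999198913574219 t 30.9333
```

View pics/t3.png

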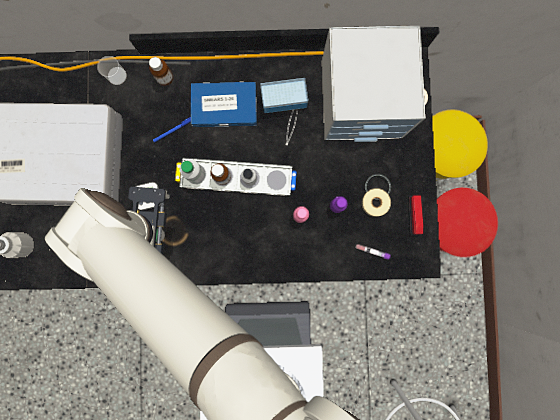

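Three bottles stand in bays 1–3 and the vial is held. Its 33 mm gap means the pads are on the cap, which is still secure. Next: place the vial.

Run:
```python
from h import *
place("vial",BAY["vial"],A)
manip.move_pose([.40,-.25,.3],Q(A))
t=viewer.get_image("top");s=viewer.get_image("scene")
b=np.vstack([cv2.resize(t[140:280,110:390],(560,280)),cv2.resize(s[150:300,150:430],(560,300))])
cv2.imwrite("pics/end.png",cv2.cvtColor(b,cv2.COLOR_RGB2BGR))
```

```text
gap 0.033199692277011625 F [-0.3  0.2 -0.2] [ 0.585  -0.0535  0.022 ]
t 37.05
```

View pics/end.png

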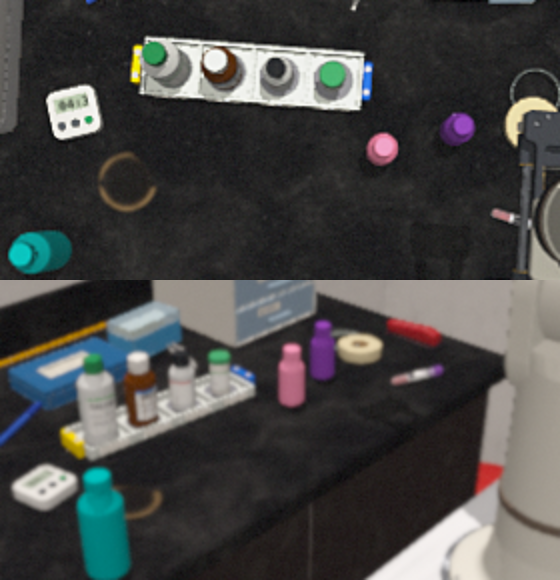

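All four stand upright in the rack in the right order, with the yellow tag at the tall end. The timer, tape roll, stapler and look-alikes are undisturbed.

```bash
python3 -c "
from bench import manip
print(manip.hand_in())"
```

```text
the job is handed in; nothing more can be done
None
```

The job is handed in: green-cap bottle, brown bottle, black-cap bottle and vial stand upright in the rack in height order from the yellow tag to the blue, in just over 37 s; I have no verdict back.

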